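Turn the canister's label to the front and lock its stand

TASK

On the blue indexing stand, roll the big aluminium canister round by its edge with a fingertip until its orange label faces the yellow arrow, then push the red slide bolt fully home so that the stand is locked there. Work gently: press no harder than 18 N on anything of the stand, and leave the tools and small parts around it where they are.

Things in the scene. Friction and masses are not known exactly. Their poses are not given: they have to be found in the camera images.
- fixture: Fixed stand: blue housing 180 x 180 mm, 40 mm high, on levelling feet set 0 to 12 mm high. Origin: centre of the housing's underside, on the vertical axis about which the canister turns. +x is its front, marked by a yellow arrow; +y is left of that, z up. The bolt is on the -y side, on a steel tongue 60 mm wide, 10 mm high, reaching 190 mm from the axis; steel guides 28 mm high end 120 mm from the axis.
- can (a joint): Turn of the canister about its vertical axis, rad, counter-clockwise from above; 0 or 2 pi = label exactly over the arrow. Starts from 0.9 to 5.4, turns without end. Aluminium, 104 mm across (too wide to grasp), 90 mm high. Its turntable drags with 0.14 N m, so a fingertip that presses too lightly slips, and it stays where left. Fingertip friction differs from run to run.
- lid_centre (a point): Centre of the canister's flat bare lid, on its upper face, on the turning axis, 140 mm above the housing's underside. The turntable is stiffly sprung: the lid sinks 1 mm for each 10 N pressed down (after the first 1.5 N), over 6 mm of travel; sideways it does not give.
- label (a point): Centre of the orange label, on the canister's side, 52 mm from the axis, 45 mm below the lid. An orange tab 16 mm wide, running 22 mm inward on the lid, marks the label's middle from above.
- bolt (a joint): Travel of the red slide bolt, m: 0 = drawn out (start), 0.020 = home on its stop. Slides along the stand's +y towards the axis, stays where left, friction 2 N. Within the first 3 mm its nose meets a hidden ring and stops dead, unless the label is within 10 degrees of the arrow: then it enters a flared notch, and its wedging (some 3 N more) turns the canister the rest of the way.
- bolt_grip (a point): On the red upright plate of the bolt, 34 mm wide along the stand's x, 10 mm thick along its y, from 14 mm to 66 mm above the housing's underside: the centre of its thickness and width, 51 mm above the housing's underside. 135 mm from the stand's axis when drawn out, 115 mm when home.
- screwdriver: Loose screwdriver lying near the stand's front; not to be moved.
- wrench: Loose wrench lying to the stand's left; not to be moved.
- copper_ring: Loose copper collar, 44 mm across and 12 mm high; not to be moved.
- screw_jar: Loose small pale jar, 44 mm across and 55 mm high; not to be moved.

How it is judged:
On the way:
1. the label faces the yellow arrow to within about 10 degrees (x of label in the frame of fixture above 0 m and y of label in the frame of fixture between -0.0092 and 0.0092 m), for 0.2 s.
At the end, for the whole second after the job is handed in: The label is over the yellow arrow to within 4 degrees, the canister is still, and the bolt is home (at least 17 of its 20 mm of travel) (x of label in the frame of fixture above 0 m and y of label in the frame of fixture between -0.0036 and 0.0036 m and value of joint bolt above 0.017 m and velocity of joint can between -0.05 and 0.05 rad/s); the robot touches nothing.
It fails at once if the robot presses harder than 18 N on the stand, its canister or its bolt (contact force between any of the fingers, the arm and fixture above 18 N).
It fails at once if a bystander is moved by more than 30 mm (distance of any of screwdriver, wrench, copper_ring, screw_jar from where it was at the start of the episode above 0.03 m).
It also fails if it takes over 72 s, if anything falls off the work surface, if the arm or the gripper's body presses on something with over 40 N, if the wrist force passes 120 N, or if a joint passes its speed limit or range.

ROBOT

A 6-joint arm with a two-finger parallel gripper is mounted at the origin on the work surface. World frame = base frame: x ahead of the robot, y to its left, z up, the work surface at z = 0. Lengths are in m, angles in rad, forces in N, time in s.
With the tool pointing down it reaches from about 0.25 to 0.8 m from the base axis. Payload 3.9 kg.
Tool frame: the origin (TCP) lies midway between the tips of the shut fingers; the grasp point (between the pads) lies 19 mm behind it; z points along the fingers, y is the line along which they close (so a half turn about z gives the same grasp; the last joint's range is limited). The gripper opens to 85 mm and grips with 20 to 120 N. Pads are 22 mm wide; open, the fingers measure 114 mm over their backs; the gripper's body (76 mm by 85 mm) begins 54 mm behind the grasp point. The pads swing forward as they close: fully open they stand 13 mm farther back than shut.
Start: joints at [-1.272, 0.26, -0.138, 1.173, 0, 1.571], TCP at [0.155, -0.502, 0.194] pointing down, gripper open.
Joint ranges: [-2.78, 2.78], [-0.83, 1.72], [-1.28, 1.37], [-1.9, 2.12], [-1.57, 1.48], [-3.14, 3.14]. Speed limits (rad/s): [2.57, 2.57, 3.14, 3.14, 3.14, 3.14].

INTERFACE

Orientations are given as [roll, pitch, yaw] about the fixed x, y, z axes, in that order (R = Rz(yaw) Ry(pitch) Rx(roll)).
In Python, from plant import state, capture, get_calibration, finish_job, spot_in, regions_of gives the robot as it stands.
- The arm moves only by the tool step_arm, never from a script. Its argument "steps" is a list of rows, each a list of 3 entries, a list of its own where there are three numbers: the shift along the tool's x, y, z in cm, then the turn about the tool's z in degrees, then the opening, from -1 (shut) to 1 (fully open). A call has 1 to 8 rows; each row shifts and turns the commanded pose from where the row before left it, along the tool's axes as they then stand; what a row does not reach is not made up. A row lasts 1/10 s, in which the tool goes at most 50 mm and 8.59 degrees, less where a joint would pass 70% of its speed; a pose out of reach is approached as far as the arm can. A call is refused whole if a number of a shift passes 5 or a number of a turn 8.59, either way. A call with a gripper value outside its range is refused whole. The fingers move at their own pace and stop on an object; "squeeze" is the grip in N (left out, the last holds). Time passes only in rows, so rows that do not move let the fingers close. It gives the time, the measured TCP pose, the force, the opening and the grip force at its end, in the units of the state.
- state(): the state, without advancing time (a new reading comes with each control period).
- capture(name): name is "side" or "top"; returns the picture (420x560x3 uint8, blue, green, red); there is no depth.
- get_calibration(name): a dict with "intrinsics" (3x3 intrinsics, pixels), "eye" and "attitude" of the camera in the world. Camera axes: x right, y down, z forward; pixel columns grow to the right and rows downward; lengths in m; the calibration is good to about 2 mm. A picture is of the moment at which its call begins. get_calibration takes no time and is no camera call.
- finish_job(): hands the job in; it is judged then, once.
Trained networks look in the newest picture that a camera, given by its name, has taken for a name from the list of things; names that differ only in an ending like _2 or _b are one class to them, and where a whole thing is asked for, a point or a joint stands for the part that bears it (a point fixed in the world has none). Each returns a list of dicts, best first, with "p" (0 to 1); they miss things now and then, are a little off and sometimes report something else, mostly with a low value. They report only what shows in the picture. A call takes as long as a camera call.
- spot_in(camera, query): "location" ([x, y, z] in m, in the coordinates of the camera as it stood for that picture, good to about 4 mm: the middle of the surface that is visible of it).
- regions_of(camera, query): "pixels" (420x560 bool, what is visible of it).
The state is a dict: "clock": time; "joint_pos": joint angles; "qd": joint speeds; "tau": joint torques, N m; "ee_pos": TCP position; "tool_rot": TCP orientation; "wrist_force": force on the tool from outside, world axes, zero at the start; "torque": the same for the moment, N m; "finger_gap": opening from 0.0 (shut) to 1.0 (fully open); "finger_force": force on a finger pad.
Only numpy, scipy, OpenCV 4.12 (cv2) and the standard library are available. Lean on these libraries where they do the work, as an engineer would, in place of code of your own. Each camera call takes 0.05 s, during which the arm holds its last target. There are 200 camera calls.

## Working session

There is one attempt and no reset: what is moved stays moved. The work goes in short steps, Python scripts to look and compute and a tool call to move; the robot and the scene stay as the last step left them, time stands still between calls to the robot, and variables do not carry over. Pictures are saved under pics/ and viewed, at most 10 in all, crops included, and the job is handed in when it is done.

Besides the shell and the picture viewer there is one more tool, called after "Emit:" by a JSON object that holds its "api" and its "payload". step_arm: Moves the arm, as the interface text tells. Its arguments: {"type":"object","properties":{"steps":{"type":"array","items":{"type":"array"}},"squeeze":{"type":"number"}},"required":["steps"]}

```bash
mkdir -p pics; cat > h.py <<'E'
import numpy as np,cv2
from plant import *
def w(cam,p):
    c=get_calibration(cam);R=np.array(c["attitude"])
    if R.shape!=(3,3):
        from scipy.spatial.transform import Rotation as Ro
        R=Ro.from_euler('xyz',R).as_matrix()
    return R@np.array(p)+np.array(c["eye"])
def ray(cam,u,v,z):
    c=get_calibration(cam);K=np.array(c["intrinsics"]);e=np.array(c["eye"])
    d=w(cam,np.linalg.inv(K)@[u,v,1])-e
    return e+d*(z-e[2])/d[2]
E
python3 - <<'E'
from h import *
print(get_calibration("top"),get_calibration("side"))
for c in("top","side"):
    cv2.imwrite(f"pics/{c}1.png",capture(c))
    for q in("fixture","lid_centre","label","bolt_grip","screw_jar","copper_ring","screwdriver","wrench"):
        for r in spot_in(c,q)[:1]: print(c,q,round(r["p"],2),w(c,r["location"]).round(4))
s=state();print(s["clock"],s["ee_pos"],s["tool_rot"],s["wrist_force"])
E
```

```text
{'intrinsics': array([[401.60150209,   0.        , 281.69651725],
       [  0.        , 401.60150209, 208.36147383],
       [  0.        ,   0.        ,   1.        ]]), 'eye': array([0.38041348, 0.10481121, 1.01446234]), 'attitude': array([-2.94056525, -0.00583974, -1.55977321])} {'intrinsics': array([[441.74238802,   0.        , 279.52342709],
       [  0.        , 441.74238802, 210.86494722],
       [  0.        ,   0.        ,   1.        ]]), 'eye': array([ 0.26867612, -0.44448805,  0.71139824]), 'attitude': array([-2.34566079,  0.01402099, -0.49958736])}
top fixture 0.77 [0.5438 0.0429 0.0526]
top lid_centre 0.82 [0.5547 0.0519 0.1512]
top label 0.71 [0.5619 0.0547 0.1491]
top bolt_grip 0.66 [ 0.5444 -0.0719  0.0496]
top screw_jar 0.76 [0.7625 0.1803 0.0557]
top copper_ring 0.47 [ 0.3817 -0.0856  0.0065]
top screwdriver 0.81 [ 0.7037 -0.0265  0.0219]
top wrench 0.66 [0.5865 0.2267 0.0081]
side fixture 0.78 [0.5342 0.0044 0.0503]
side lid_centre 0.71 [0.5537 0.0267 0.1441]
side label 0.79 [0.5512 0.0249 0.141 ]
side bolt_grip 0.96 [ 0.5363 -0.0806  0.0554]
side screw_jar 0.74 [0.764  0.1748 0.0395]
side copper_ring 0.95 [ 0.3832 -0.0897  0.0174]
side screwdriver 0.57 [ 0.6973 -0.0395  0.0226]
side wrench 0.78 [0.5363 0.2219 0.0065]
0.9 [ 0.15453121 -0.50174849  0.19443756] [3.14151610e+00 2.07865901e-06 2.98739171e-01] [-0.0687209   0.91432735 -0.57131586]
```

View pics/top1.png

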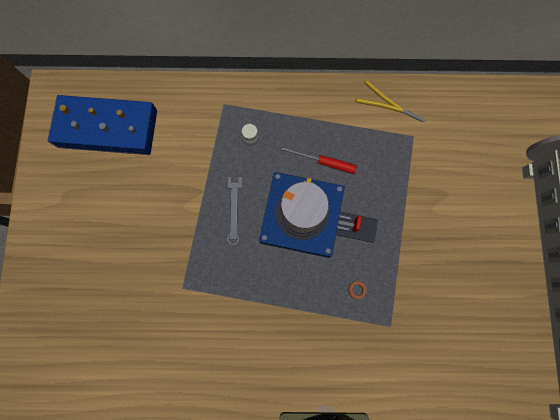

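View pics/side1.png

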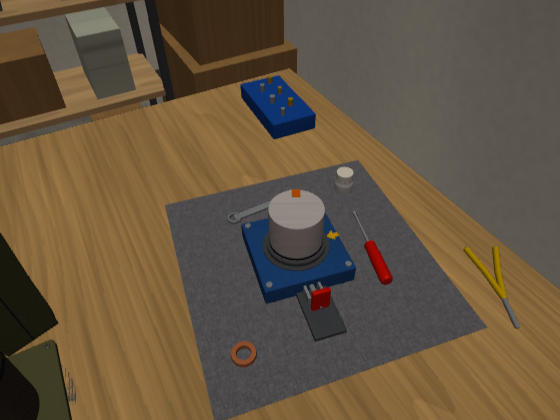

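The top view shows the lid centred near (304,205), with its orange tab at (288,196), the yellow arrow at (309,180) and the red bolt plate at (358,224). The side view agrees: tab at (296,193), arrow (333,235), plate (320,298). The label sits left (CCW) of the arrow. I'll get the exact geometry next.

```bash
cat >> h.py <<'E'
from scipy.optimize import least_squares
from scipy.spatial.transform import Rotation as Ro
def proj(cam,P):
    c=get_calibration(cam);K=np.array(c["intrinsics"]);R=Ro.from_euler('xyz',c["attitude"]).as_matrix()
    q=(np.atleast_2d(P)-np.array(c["eye"]))@R@K.T
    return q[:,:2]/q[:,2:]
def cen(m,box):
    x0,y0,x1,y1=box;k=np.zeros_like(m);k[y0:y1,x0:x1]=m[y0:y1,x0:x1]
    ys,xs=np.nonzero(k);return np.array([xs.mean()+0.,ys.mean()+0.]),len(xs)
def hsv(im): return cv2.split(cv2.cvtColor(im,cv2.COLOR_BGR2HSV))
def orange(im):
    h,s,v=hsv(im);return (h>5)&(h<17)&(s>150)&(v>120)
def yellow(im):
    h,s,v=hsv(im);return (h>20)&(h<32)&(s>150)&(v>120)
def red(im):
    h,s,v=hsv(im);return ((h<4)|(h>174))&(s>150)&(v>80)
def blue(im):
    h,s,v=hsv(im);return (h>100)&(h<125)&(s>120)&(v>50)
E
python3 - <<'E'
from h import *
a=cv2.imread("pics/top1.png");b=cv2.imread("pics/side1.png")
T=(255,165,350,262);S=(235,180,360,305)
print("tab",cen(orange(a),T),cen(orange(b),S)); print("arrow",cen(yellow(a),T),cen(yellow(b),S))
print("bolt",cen(red(a),(345,205,370,240)),cen(red(b),(300,280,340,315)))
m=np.zeros((420,560),np.uint8);m[T[1]:T[3],T[0]:T[2]]=blue(a)[T[1]:T[3],T[0]:T[2]]
pts=cv2.findNonZero(m);r=cv2.minAreaRect(cv2.convexHull(pts));print("blue",r,cv2.approxPolyDP(cv2.convexHull(pts),4,True).squeeze().tolist())
h,s,v=hsv(a);l=((s<60)&(v>110))[165:262,255:350].astype(np.uint8)
n,lab,st,ce=cv2.connectedComponentsWithStats(l);i=1+st[1:,4].argmax();c=cv2.findContours((lab==i).astype(np.uint8),0,1)[0][0]
h=cv2.convexHull(c);print("lid",st[i],cv2.minEnclosingCircle(h),cv2.fitEllipse(h), "offset 255,165")
E
```

```text
tab (array([288.27692308, 195.12307692]), 65) (array([295.5, 192.5]), 64)
arrow (array([308.5, 179.5]), 16) (array([331.98113208, 234.67924528]), 53)
bolt (array([358.28571429, 222.44642857]), 56) (array([320.70336391, 297.78899083]), 327)
blue ((302.023681640625, 213.69717407226562), (74.1232681274414, 71.88776397705078), 11.592175483703613) [[343, 186], [330, 256], [259, 241], [274, 172]]
lid [  27   17   46   46 1607] ((49.380340576171875, 39.4487190246582), 23.290990829467773) ((49.3919563293457, 39.46647262573242), (45.346832275390625, 46.7281379699707), 108.16593170166016) offset 255,165
```

```bash
python3 - <<'E'
import cv2,numpy as np
a=cv2.imread("pics/top1.png")[160:270,240:390];b=cv2.imread("pics/side1.png")[175:345,230:370]
o=np.zeros((600,800,3),np.uint8);A=cv2.resize(a,None,fx=2.8,fy=2.8,interpolation=0);B=cv2.resize(b,None,fx=2.6,fy=2.6,interpolation=0)
o[:A.shape[0],:A.shape[1]]=A;o[:B.shape[0],430:430+B.shape[1]]=B;cv2.imwrite("pics/z.png",o)
E
```

```text
(no output)
```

View pics/z.png

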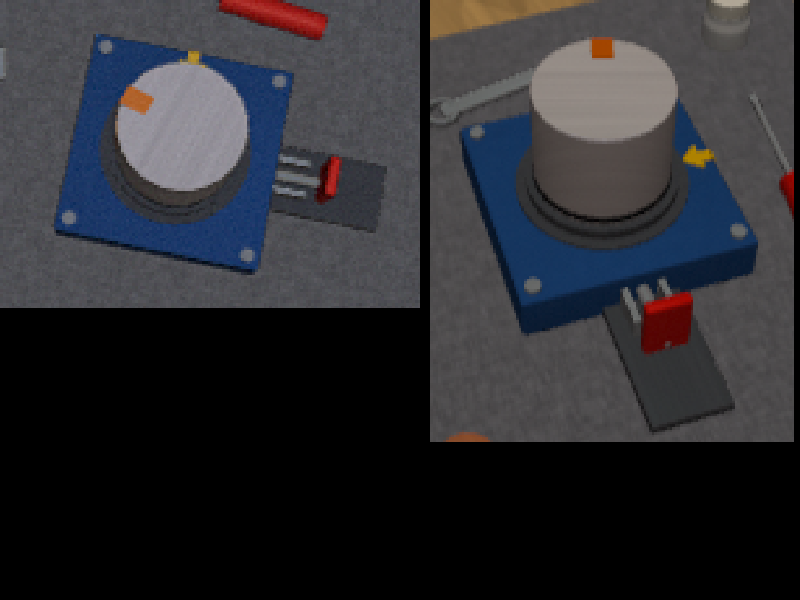

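The crop shows the four housing screws, the lid, the tab and the plate clearly. I'll fit the stand's pose to those pixels.

```bash
cat > fit.py <<'E'
from h import *
scr=[(1,1),(1,-1),(-1,-1),(-1,1)]
pt=[(277.5,176.8),(339.6,189.3),(328.2,251.1),(264.6,237.5)]
ps={3:(248.1,225.8),1:(348.8,263.8),2:(269.2,284.6)}
def W(p,L): 
    c,s=np.cos(p[3]),np.sin(p[3]); return np.array([p[0]+c*L[0]-s*L[1],p[1]+s*L[0]+c*L[1],p[2]+L[2]])
def res(p):
    r=[]
    def ad(cam,L,uv): r.extend(proj(cam,W(p,L))[0]-uv)
    for i,(a,b) in enumerate(scr):
        L=(a*p[4],b*p[4],.041); ad("top",L,pt[i])
        if i in ps: ad("side",L,ps[i])
    ad("top",(0,0,.14),(304.4,204.5)); t=(.041*np.cos(p[5]),.041*np.sin(p[5]),.14)
    ad("top",t,(288.3,195.1));ad("side",t,(295.5,192.5))
    ad("side",(0,-.140,.040),(320.7,297.8))
    return r
f=least_squares(res,[.55,.04,.01,-.2,.075,1.])
p=f.x
if __name__=="__main__":
    print(p.round(4),"label deg",np.degrees(p[5]),"yaw deg",np.degrees(p[3]));print(np.round(f.fun,1))
    print("lid",W(p,(0,0,.14)),"grip",W(p,(0,-.135,.051)))
    s=state();print(s["ee_pos"],s["joint_pos"],s["finger_gap"])
E
python3 fit.py
```

```text
[ 0.5651  0.0514  0.0153 -0.1938  0.0779  1.2636] label deg 72.39623984611147 yaw deg -11.103473300449826
[-0.1 -0.5 -0.3 -0.5 -0.6 -0.7 -0.3 -0.2 -0.2 -0.5 -0.5  0.1 -0.7 -0.7
  0.3 -0.1  0.1  0.3  0.2 -0.5  0.9  2.9]
lid [0.56505263 0.05144497 0.1552966 ] grip [ 0.53905413 -0.08102797  0.0662966 ]
[ 0.15453121 -0.50174849  0.19443756] [-1.27202826e+00  2.59946940e-01 -1.38085788e-01  1.17268705e+00
 -2.08087139e-06  1.57082523e+00] 1.0000134669679115
```

Emit:
{"api": "step_arm", "payload": {"steps": [[[0,0,-0.5],-8.4,-1],[[0,0,-0.5],-8.4,-1],[[0,0,-0.5],-8.4,-1],[[0,0,-0.5],-8.4,-1],[[0,0,-0.5],-8.4,-1],[[0,0,0],-8.4,-1],[[0,0,0],-8.4,-1],[[0,0,0],-8.4,-1]], "squeeze": 40}}

```text
clock: 1.7
ee_pos: [0.1545, -0.5018, 0.2195]
tool_rot: [3.142, 0.0, 1.478]
wrist_force: [0.6, 0.5, 0.4]
finger_gap: 0.004
finger_force: 0.0
```

Emit:
{"api": "step_arm", "payload": {"steps": [[[0,0,0],-8.4,-1],[[0,0,0],-8.4,-1],[[0,0,0],-8.4,-1],[[0,0,0],-8.4,-1],[[0,0,0],-8.4,-1],[[0,0,0],-8.4,-1],[[0,0,0],-8.4,-1],[[0,0,0],-8.0,-1]]}}

```text
clock: 2.5
ee_pos: [0.1545, -0.5017, 0.2194]
tool_rot: [-3.142, -0.0, 2.643]
wrist_force: [0.7, -0.9, 0.6]
finger_gap: 0.001
finger_force: 0.0
```

```bash
cat > to.py <<'E'
import sys
from fit import *
def to(P):
    s=state();R=Ro.from_euler('xyz',s["tool_rot"]).as_matrix()
    d=R.T@(np.array(P)-s["ee_pos"])*100
    print("t",s["clock"],"pos",s["ee_pos"].round(4),"yaw",np.degrees(s["tool_rot"]).round(2),"j6",s["joint_pos"][5].round(2),"F",np.round(s["wrist_force"],2),"shift cm",d.round(2))
to(eval(sys.argv[1]))
E
python3 to.py "[.601,.0315,.21]"
```

```text
t 2.5 pos [ 0.1545 -0.5017  0.2194] yaw [-180.     -0.    151.46] j6 -0.77 F [ 0.75 -0.85  0.61] shift cm [-13.74  68.17   0.94]
```

Emit:
{"api": "step_arm", "payload": {"steps": [[[-0.8,4,0],0,-1],[[-0.8,4,0],0,-1],[[-0.8,4,0],0,-1],[[-0.8,4,0],0,-1],[[-0.8,4,0],0,-1],[[-0.8,4,0],0,-1],[[-0.8,4,0],0,-1],[[-0.8,4,0],0,-1]]}}

```text
clock: 3.3
ee_pos: [0.366, -0.2511, 0.2196]
tool_rot: [-3.141, 0.001, 2.637]
wrist_force: [0.1, -0.7, -0.5]
finger_gap: -0.002
finger_force: 0.0
```

Emit:
{"api": "step_arm", "payload": {"steps": [[[-0.8,4,0],0,-1],[[-0.8,4,0],0,-1],[[-0.8,4,0],0,-1],[[-0.8,4,0],0,-1],[[-0.8,4,0],0,-1],[[-0.8,4,0],0,-1],[[-0.8,4,0],0,-1],[[-0.8,4,0],0,-1]]}}

```text
clock: 4.1
ee_pos: [0.5767, -0.0017, 0.2195]
tool_rot: [-3.142, 0.0, 2.638]
wrist_force: [1.2, -0.1, 1.0]
finger_gap: 0.0
finger_force: 0.0
```

```bash
python3 to.py "[.601,.0315,.163]"
```

```text
t 4.1 pos [ 0.5767 -0.0017  0.2195] yaw [-1.8000e+02  2.0000e-02  1.5114e+02] j6 0.5 F [ 1.17 -0.11  0.96] shift cm [-0.53  4.08  5.65]
```

Emit:
{"api": "step_arm", "payload": {"steps": [[[-0.5,4,0],0,-1],[[0,0,2.5],0,-1],[[0,0,2.0],0,-1],[[0,0,1.0],0,-1],[[0,0,0.2],0,-1],[[0,0,0],0,-1]]}}

```text
clock: 4.7
ee_pos: [0.5994, 0.0292, 0.1627]
tool_rot: [3.142, 0.0, 2.637]
wrist_force: [-0.6, -0.5, -0.5]
finger_gap: 0.004
finger_force: 0.0
```

Emit:
{"api": "step_arm", "payload": {"steps": [[[0,0,0.1],0,-1],[[0,0,0.1],0,-1],[[0,0,0.0],0,-1]]}}

```text
clock: 5.0
ee_pos: [0.5998, 0.0293, 0.1611]
tool_rot: [3.141, 0.001, 2.637]
wrist_force: [0.3, 0.7, -0.2]
finger_gap: -0.003
finger_force: 0.0
```

Emit:
{"api": "step_arm", "payload": {"steps": [[[0,0,0.1],0,-1],[[0,0,0.0],0,-1]]}}

```text
clock: 5.2
ee_pos: [0.5994, 0.0294, 0.1595]
tool_rot: [3.141, 0.0, 2.637]
wrist_force: [0.1, 0.0, -0.3]
finger_gap: -0.001
finger_force: 0.0
```

Emit:
{"api": "step_arm", "payload": {"steps": [[[0,0,0.1],0,-1],[[0,0,0.0],0,-1]]}}

```text
clock: 5.4
ee_pos: [0.5993, 0.0295, 0.1583]
tool_rot: [-3.141, -0.0, 2.638]
wrist_force: [-0.1, -0.7, 0.5]
finger_gap: -0.002
finger_force: 0.0
```

Emit:
{"api": "step_arm", "payload": {"steps": [[[0,0,0.1],0,-1],[[0,0,0.0],0,-1]]}}

```text
clock: 5.6
ee_pos: [0.5993, 0.0295, 0.1572]
tool_rot: [-3.141, -0.0, 2.638]
wrist_force: [-1.1, -1.2, -0.4]
finger_gap: 0.002
finger_force: 0.0
```

Emit:
{"api": "step_arm", "payload": {"steps": [[[0,0,0.1],0,-1],[[0,0,0.0],0,-1]]}}

```text
clock: 5.8
ee_pos: [0.5993, 0.0295, 0.1562]
tool_rot: [-3.141, -0.0, 2.638]
wrist_force: [0.1, -0.1, 0.7]
finger_gap: 0.004
finger_force: 0.0
```

Emit:
{"api": "step_arm", "payload": {"steps": [[[0,0,0.1],0,-1],[[0,0,0.0],0,-1]]}}

```text
clock: 6.0
ee_pos: [0.5993, 0.0295, 0.1552]
tool_rot: [-3.141, -0.0, 2.638]
wrist_force: [-0.0, -0.7, -0.1]
finger_gap: 0.002
finger_force: 0.0
```

Emit:
{"api": "step_arm", "payload": {"steps": [[[0,0,0.1],0,-1],[[0,0,0.0],0,-1]]}}

```text
clock: 6.2
ee_pos: [0.5994, 0.0294, 0.1543]
tool_rot: [-3.141, -0.0, 2.638]
wrist_force: [0.3, -0.1, -0.1]
finger_gap: 0.002
finger_force: 0.0
```

Emit:
{"api": "step_arm", "payload": {"steps": [[[0,0,0.1],0,-1],[[0,0,0.0],0,-1]]}}

```text
clock: 6.4
ee_pos: [0.5993, 0.0295, 0.1533]
tool_rot: [-3.141, -0.0, 2.638]
wrist_force: [0.4, 0.0, 0.3]
finger_gap: 0.0
finger_force: 0.0
```

Emit:
{"api": "step_arm", "payload": {"steps": [[[0,0,0.1],0,-1],[[0,0,0.0],0,-1]]}}

```text
clock: 6.6
ee_pos: [0.5993, 0.0295, 0.1522]
tool_rot: [-3.141, -0.0, 2.638]
wrist_force: [-0.4, -0.0, 1.0]
finger_gap: 0.003
finger_force: 0.0
```

Emit:
{"api": "step_arm", "payload": {"steps": [[[0,0,0.1],0,-1],[[0,0,0.0],0,-1]]}}

```text
clock: 6.8
ee_pos: [0.5993, 0.0294, 0.1512]
tool_rot: [-3.141, -0.0, 2.638]
wrist_force: [-0.1, -0.3, -0.5]
finger_gap: 0.005
finger_force: 0.0
```

Emit:
{"api": "step_arm", "payload": {"steps": [[[0,0,0.1],0,-1],[[0,0,0.0],0,-1]]}}

```text
clock: 7.0
ee_pos: [0.5993, 0.0295, 0.1502]
tool_rot: [-3.141, -0.0, 2.638]
wrist_force: [-0.6, -0.3, -0.6]
finger_gap: -0.002
finger_force: 0.0
```

Emit:
{"api": "step_arm", "payload": {"steps": [[[0,0,0.1],0,-1],[[0,0,0.0],0,-1]]}}

```text
clock: 7.2
ee_pos: [0.5993, 0.0295, 0.1493]
tool_rot: [-3.141, -0.0, 2.638]
wrist_force: [0.5, -0.4, -1.0]
finger_gap: 0.0
finger_force: 0.0
```

```bash
python3 - <<'E'
from h import *
a=capture("top")[150:270,240:400];b=capture("side")[120:300,220:390]
o=np.zeros((600,800,3),np.uint8);A=cv2.resize(a,None,fx=2.5,fy=2.5,interpolation=0);B=cv2.resize(b,None,fx=2.3,fy=2.3,interpolation=0)
o[:A.shape[0],:A.shape[1]]=A;o[:B.shape[0],405:405+B.shape[1]]=B;cv2.imwrite("pics/z2.png",o)
E
```

```text
(no output)
```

View pics/z2.png

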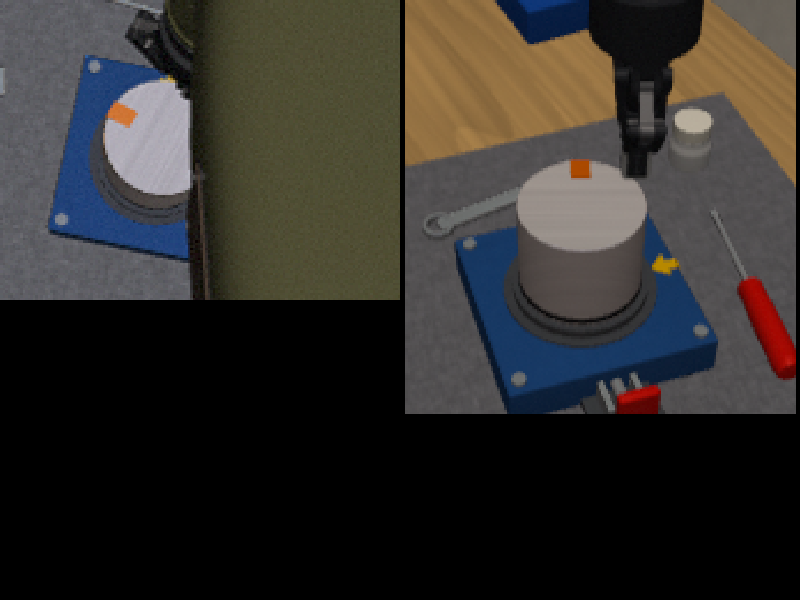

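Emit:
{"api": "step_arm", "payload": {"steps": [[[0,0,0.1],0,-1],[[0,0,0.0],0,-1]]}}

```text
clock: 7.5
ee_pos: [0.5994, 0.0295, 0.1483]
tool_rot: [-3.142, -0.0, 2.637]
wrist_force: [0.2, -0.3, 0.2]
finger_gap: -0.001
finger_force: 0.0
```

```bash
python3 - <<'E'
from fit import *
s=state();P=s["ee_pos"]
for c in("top","side"): print(c,"tcp",proj(c,P),"lid",proj(c,W(p,(0,0,.14))))
for c,u,v in(("top",304.4,204.5),("side",297,209)): print(ray(c,u,v,.148))
print(get_calibration("side"))
E
```

```text
top tcp [[314.40478875 190.06806339]] lid [[304.71661296 204.37847039]]
side tcp [[318.60295796 210.75201594]] lid [[296.2631321  207.10833442]]
[0.56633782 0.05169081 0.148     ]
[0.56760632 0.05297544 0.148     ]
{'intrinsics': array([[441.74238802,   0.        , 279.52342709],
       [  0.        , 441.74238802, 210.86494722],
       [  0.        ,   0.        ,   1.        ]]), 'eye': array([ 0.26867612, -0.44448805,  0.71139824]), 'attitude': array([-2.34566079,  0.01402099, -0.49958736])}
```

```bash
python3 - <<'E'
from fit import *
P=state()["ee_pos"];b=capture("side")
a=cv2.resize(b[150:230,260:360],None,fx=5.5,fy=5.5,interpolation=cv2.INTER_NEAREST)
for dz in(0,.02,.04):
    u,v=proj("side",P+[0,0,dz])[0]; cv2.circle(a,(int((u-260)*5.5),int((v-150)*5.5)),3,(0,255,0),-1)
cv2.imwrite("pics/z3.png",a)
E
```

```text
(no output)
```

View pics/z3.png

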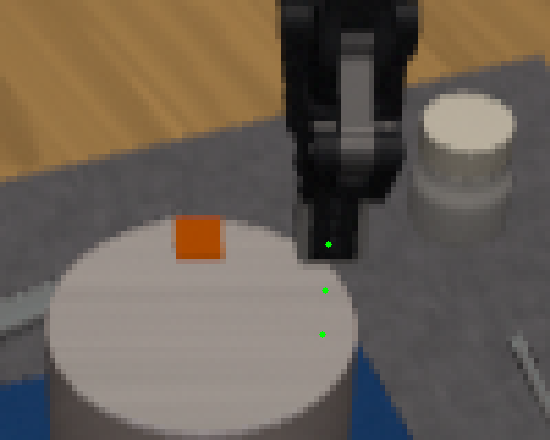

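The tip shows at about (320,197), some 15 px above where the reported TCP projects, so either it sits about 30 mm above the lid or it lies farther out. I'll use the top view to tell which.

```bash
python3 - <<'E'
from fit import *
P=state()["ee_pos"];b=capture("top")
a=cv2.resize(b[150:220,270:350],None,fx=7,fy=7,interpolation=cv2.INTER_NEAREST)
H2=ray("side",320,197.6,.152);print(P,H2)
for Q,c in((P,(0,255,0)),(P+[0,0,.03],(255,255,0)),(H2,(0,0,255))):
    u,v=proj("top",Q)[0];print(u,v); cv2.circle(a,(int((u-270)*7),int((v-150)*7)),4,c,-1)
cv2.imwrite("pics/z4.png",a)
E
```

```text
[0.5993819  0.02946293 0.1483303 ] [0.61815673 0.05472896 0.152     ]
314.40234996158665 190.05187650936818
315.5975098071626 186.64175918246724
303.13758865979753 181.31235951333636
```

View pics/z4.png

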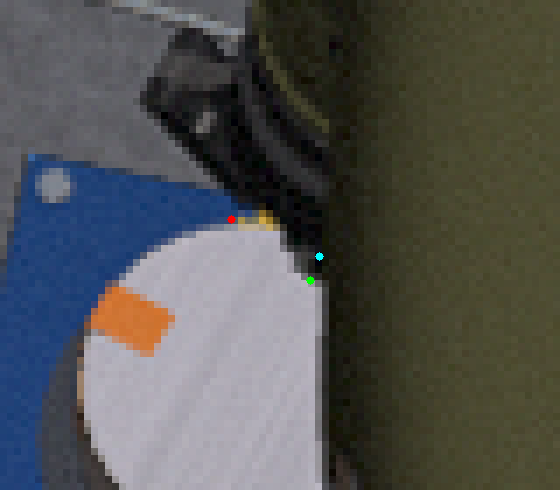

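The top view rules out the far position, because the arrow is visible there. So the tip is well above the lid, and I'll carry on down.

Emit:
{"api": "step_arm", "payload": {"steps": [[[0,0,0.5],0,-1],[[0,0,0.5],0,-1],[[0,0,0.0],0,-1]]}}

```text
clock: 7.9
ee_pos: [0.5986, 0.0294, 0.1372]
tool_rot: [-3.141, -0.002, 2.638]
wrist_force: [0.2, -0.4, -0.9]
finger_gap: 0.0
finger_force: 0.0
```

```bash
python3 - <<'E'
from fit import *
P=state()["ee_pos"];print(P,state()["wrist_force"]);b=capture("side")
a=cv2.resize(b[150:230,260:360],None,fx=5.5,fy=5.5,interpolation=cv2.INTER_NEAREST)
for dz in(0,.03):
    u,v=proj("side",P+[0,0,dz])[0];print(u,v); cv2.circle(a,(int((u-260)*5.5),int((v-150)*5.5)),3,(0,255,0),-1)
cv2.imwrite("pics/z5.png",a)
E
```

```text
[0.5985885  0.02942291 0.13724209] [ 0.20375243 -0.38068723 -0.88144453]
317.96964684129557 215.2040698312944
318.75557423333237 203.33766058816275
```

View pics/z5.png

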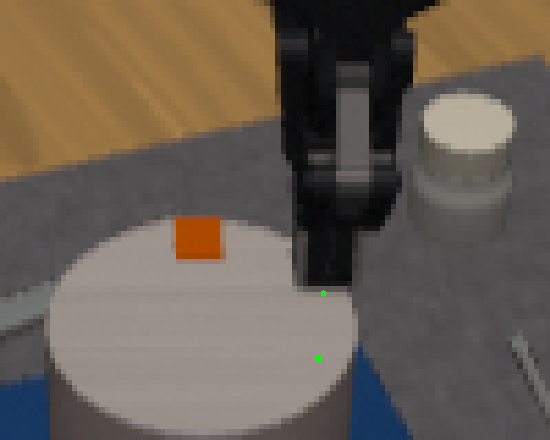

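Emit:
{"api": "step_arm", "payload": {"steps": [[[0,0,0.4],0,-1],[[0,0,0.4],0,-1],[[0,0,0.0],0,-1]]}}

```text
clock: 8.25
ee_pos: [0.5989, 0.0294, 0.1296]
tool_rot: [-3.141, -0.001, 2.638]
wrist_force: [-0.6, 0.7, 0.0]
finger_gap: 0.003
finger_force: 0.0
```

Emit:
{"api": "step_arm", "payload": {"steps": [[[0,0,0.1],0,-1],[[0,0,0.1],0,-1],[[0,0,0.0],0,-1]]}}

```text
clock: 8.55
ee_pos: [0.5994, 0.0295, 0.1284]
tool_rot: [-3.142, -0.0, 2.638]
wrist_force: [0.6, -0.6, 0.1]
finger_gap: 0.001
finger_force: 0.0
```

```bash
python3 - <<'E'
from fit import *
P=state()["ee_pos"];print(P,state()["wrist_force"]);b=capture("side")
g=cv2.cvtColor(b,cv2.COLOR_BGR2GRAY)
print(g[192:222,312:326:2])
E
```

```text
[0.59942378 0.02945395 0.12835218] [ 0.62817664 -0.59095168  0.13078053]
[[ 83  25   7   9   9  27  23]
 [132  14   7  10  12  18  17]
 [150  22   7  10  10   9  11]
 [148  34   8  13  18  10  22]
 [147  59  12  13  23  12  25]
 [147  68  14  13  22  13  35]
 [146  66  18  15  18  14  41]
 [148  67  17  11  22  14  49]
 [149  68  14  15  19  13  54]
 [148  69  16  14  20  16  56]
 [144  69  18  15  21  13  54]
 [142  70  17  17  26  14  63]
 [145  69  15  13  19  11  67]
 [146  83  43  44  43  43  58]
 [148 130 125 124 125 125  97]
 [147 147 147 147 147 147 123]
 [147 147 146 147 147 147 135]
 [147 147 147 147 147 147 137]
 [147 146 145 146 146 146 135]
 [148 148 148 148 147 148 135]
 [149 149 148 148 149 148 121]
 [148 147 149 148 148 148  95]
 [149 149 148 149 148 148  67]
 [147 146 146 146 147 146  57]
 [146 147 146 147 148 142  55]
 [147 147 146 146 147 119  53]
 [145 147 147 145 147  81  51]
 [147 147 147 147 134  64  50]
 [149 148 148 148  97  64  50]
 [149 149 149 135  71  65  51]]
```

Emit:
{"api": "step_arm", "payload": {"steps": [[[0,0,0.1],0,-1],[[0,0,0.1],0,-1],[[0,0,0.1],0,-1],[[0,0,0.0],0,-1]]}}

```text
clock: 9.0
ee_pos: [0.5993, 0.0294, 0.1252]
tool_rot: [-3.141, -0.0, 2.637]
wrist_force: [-0.6, 0.4, -0.2]
finger_gap: 0.001
finger_force: 0.0
```

Emit:
{"api": "step_arm", "payload": {"steps": [[[0,0,0.1],0,-1],[[0,0,0.0],0,-1]]}}

```text
clock: 9.2
ee_pos: [0.5993, 0.0295, 0.1243]
tool_rot: [-3.142, -0.0, 2.638]
wrist_force: [-0.8, -0.7, -0.1]
finger_gap: -0.003
finger_force: 0.0
```

Emit:
{"api": "step_arm", "payload": {"steps": [[[0,0,0.1],0,-1],[[0,0,0.0],0,-1]]}}

```text
clock: 9.4
ee_pos: [0.5994, 0.0295, 0.1233]
tool_rot: [-3.142, -0.0, 2.637]
wrist_force: [0.3, -0.7, -0.1]
finger_gap: 0.003
finger_force: 0.0
```

Emit:
{"api": "step_arm", "payload": {"steps": [[[0,0,0.1],0,-1],[[0,0,0.0],0,-1]]}}

```text
clock: 9.6
ee_pos: [0.5993, 0.0295, 0.1223]
tool_rot: [-3.141, -0.0, 2.638]
wrist_force: [-0.2, 0.4, -0.2]
finger_gap: 0.001
finger_force: 0.0
```

Emit:
{"api": "step_arm", "payload": {"steps": [[[0,0,0.1],0,-1],[[0,0,0.0],0,-1]]}}

```text
clock: 9.8
ee_pos: [0.5993, 0.0295, 0.1212]
tool_rot: [-3.141, -0.0, 2.638]
wrist_force: [0.8, 0.1, 0.0]
finger_gap: 0.001
finger_force: 0.0
```

```bash
python3 - <<'E'
from fit import *
s=state();P=s["ee_pos"];print(P,s["wrist_force"],s["torque"],s["tau"]);b=capture("side")
a=cv2.resize(b[140:260,230:370],None,fx=5,fy=5,interpolation=cv2.INTER_NEAREST)
cv2.imwrite("pics/z6.png",a)
g=cv2.cvtColor(b,cv2.COLOR_BGR2GRAY);print(g[204:214,318],proj("side",P+[0,0,.03]))
E
```

```text
[0.59930182 0.02945162 0.12124458] [0.83251414 0.14544834 0.02355654] [ 0.07026984 -0.03736424 -0.03861753] [ 8.36802337e-04 -4.88862383e+01  2.46131766e+01 -2.93620932e-02
  6.58090858e-05 -4.56117874e-06]
[ 14  16  19  14  43 123 146 148 149 148] [[318.65636857 209.59829749]]
```

View pics/z6.png

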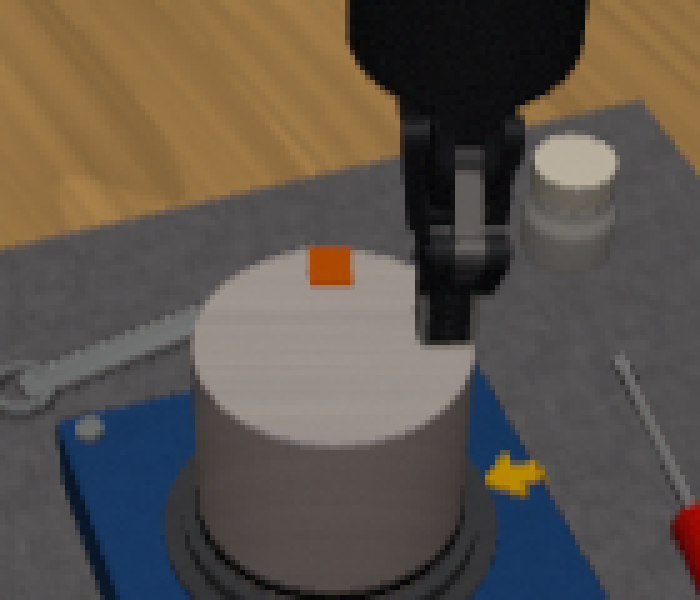

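Emit:
{"api": "step_arm", "payload": {"steps": [[[0,0,0.1],0,-1],[[0,0,0.0],0,-1]]}}

```text
clock: 10.05
ee_pos: [0.5993, 0.0295, 0.1203]
tool_rot: [-3.142, -0.0, 2.638]
wrist_force: [-0.5, -0.2, 0.0]
finger_gap: 0.0
finger_force: 0.0
```

```bash
python3 - <<'E'
from fit import *
for z in(.142,.152): print(ray("side",319.5,209,z),W(p,(0,0,.14)))
E
```

```text
[0.60695939 0.03784984 0.142     ] [0.56505263 0.05144497 0.1552966 ]
[0.60101832 0.02937883 0.152     ] [0.56505263 0.05144497 0.1552966 ]
```

Emit:
{"api": "step_arm", "payload": {"steps": [[[0,0,0.1],0,-1],[[0,0,0.0],0,-1]]}}

```text
clock: 10.25
ee_pos: [0.5994, 0.0295, 0.1193]
tool_rot: [-3.141, -0.0, 2.638]
wrist_force: [0.6, 0.2, 0.0]
finger_gap: -0.001
finger_force: 0.0
```

Emit:
{"api": "step_arm", "payload": {"steps": [[[0,0,0.1],0,-1],[[0,0,0.0],0,-1]]}}

```text
clock: 10.45
ee_pos: [0.5993, 0.0295, 0.1182]
tool_rot: [-3.141, -0.0, 2.638]
wrist_force: [-0.7, -0.4, 0.1]
finger_gap: 0.001
finger_force: 0.0
```

Emit:
{"api": "step_arm", "payload": {"steps": [[[0,0,0.1],0,-1],[[0,0,0.0],0,-1]]}}

```text
clock: 10.65
ee_pos: [0.5993, 0.0295, 0.1173]
tool_rot: [-3.141, -0.0, 2.638]
wrist_force: [0.5, 0.5, 0.7]
finger_gap: 0.001
finger_force: 0.0
```

Emit:
{"api": "step_arm", "payload": {"steps": [[[0,0,0.1],0,-1],[[0,0,0.0],0,-1]]}}

```text
clock: 10.85
ee_pos: [0.5993, 0.0295, 0.1163]
tool_rot: [-3.141, -0.0, 2.638]
wrist_force: [0.3, 1.1, -0.1]
finger_gap: 0.0
finger_force: 0.0
```

Emit:
{"api": "step_arm", "payload": {"steps": [[[0,0,0.1],0,-1],[[0,0,0.0],0,-1]]}}

```text
clock: 11.05
ee_pos: [0.5994, 0.0295, 0.1153]
tool_rot: [-3.141, -0.0, 2.638]
wrist_force: [0.6, -0.0, -0.2]
finger_gap: -0.0
finger_force: 0.0
```

```bash
python3 - <<'E'
from fit import *
b=capture("side")
g=cv2.cvtColor(b,cv2.COLOR_BGR2GRAY);print(g[204:216,316],g[204:216,320],g[204:216,324])
E
```

```text
[ 15  15  16  13  16  12  21 105 142 148 149 147] [ 18  17  14  15  18  14  32 107 141 149 149 147] [ 67  68  67  68  67  67  86 122 122  96  68  57]
```

Emit:
{"api": "step_arm", "payload": {"steps": [[[0,0,0.1],0,-1],[[0,0,0.0],0,-1]]}}

```text
clock: 11.3
ee_pos: [0.5993, 0.0295, 0.1143]
tool_rot: [-3.141, -0.0, 2.638]
wrist_force: [-0.1, -0.4, 0.3]
finger_gap: -0.005
finger_force: 0.0
```

Emit:
{"api": "step_arm", "payload": {"steps": [[[0,0,0.1],0,-1],[[0,0,0.0],0,-1]]}}

```text
clock: 11.5
ee_pos: [0.5998, 0.0294, 0.1136]
tool_rot: [3.141, 0.001, 2.638]
wrist_force: [-0.3, -0.5, 1.4]
finger_gap: 0.0
finger_force: 0.5
```

Emit:
{"api": "step_arm", "payload": {"steps": [[[0,0,0.05],0,-1],[[0,0,0.0],0,-1]]}}

```text
clock: 11.7
ee_pos: [0.6, 0.0294, 0.1134]
tool_rot: [3.141, 0.001, 2.637]
wrist_force: [1.1, -0.0, 3.0]
finger_gap: 0.002
finger_force: 1.6
```

Emit:
{"api": "step_arm", "payload": {"steps": [[[0,0,0.1],0,-1],[[0,0,0.0],0,-1]]}}

```text
clock: 11.9
ee_pos: [0.6005, 0.0293, 0.1129]
tool_rot: [3.141, 0.002, 2.637]
wrist_force: [0.4, -0.6, 6.9]
finger_gap: -0.001
finger_force: 3.0
```

Emit:
{"api": "step_arm", "payload": {"steps": [[[0,0,0.1],0,-1],[[0.03,-0.28,0],4,-1],[[0.03,-0.28,0],4,-1],[[0.03,-0.28,0],4,-1]]}}

```text
clock: 12.3
ee_pos: [0.5967, 0.0241, 0.1127]
tool_rot: [3.136, 0.003, 2.426]
wrist_force: [1.8, 3.1, 7.2]
finger_gap: -0.001
finger_force: 3.3
```

```bash
cat > tab.py <<'E'
from fit import *
from scipy.optimize import minimize_scalar
s=state();print(s["clock"],s["ee_pos"].round(4),np.degrees(s["tool_rot"]).round(1),s["wrist_force"].round(1),s["finger_force"])
for cam,box in(("top",(275,175,335,235)),("side",(262,185,335,235))):
    im=capture(cam)
    try: c,n=cen(orange(im),box)
    except Exception: print(cam,"none");continue
    if not n: continue
    d=lambda a:np.linalg.norm(proj(cam,W(p,(.041*np.cos(a),.041*np.sin(a),.14)))[0]-c)
    a=min(np.radians(np.arange(-180,180,.5)),key=d);print(cam,c,n,"label deg",np.degrees(a),"res",d(a))
E
python3 tab.py
```

```text
12.3 [0.5967 0.0241 0.1127] [1.797e+02 1.000e-01 1.390e+02] [1.8 3.1 7.2] 3.3477217593463138
top [288.203125 195.140625] 64 label deg 72.0 res 0.2764365001718997
side [295.55737705 192.67213115] 61 label deg 73.0 res 0.6892323387361073
```

Emit:
{"api": "step_arm", "payload": {"steps": [[[0,0,0.1],0,-1],[[0.03,-0.28,0],4,-1],[[0.03,-0.28,0],4,-1],[[0.03,-0.28,0],4,-1]]}}

```text
clock: 12.8
ee_pos: [0.5912, 0.0188, 0.1124]
tool_rot: [3.134, 0.003, 2.216]
wrist_force: [3.0, 2.1, 8.9]
finger_gap: -0.001
finger_force: 4.4
```

```bash
python3 tab.py
```

```text
12.8 [0.5912 0.0188 0.1124] [179.6   0.2 127. ] [3.  2.1 8.9] 4.371731966966763
top [289.91803279 192.85245902] 61 label deg 63.0 res 0.17632571690854504
side [298.73913043 192.23913043] 46 label deg 64.5 res 0.1476954941030847
```

Emit:
{"api": "step_arm", "payload": {"steps": [[[0.01,-0.28,0.04],4,-1],[[0.01,-0.28,0],4,-1],[[0.01,-0.28,0],4,-1],[[0.01,-0.28,0],4,-1],[[0.01,-0.28,0],4,-1],[[0.01,-0.28,0],4,-1]]}}

```text
clock: 13.5
ee_pos: [0.5764, 0.0113, 0.1122]
tool_rot: [3.133, 0.0, 1.797]
wrist_force: [2.8, 1.9, 10.2]
finger_gap: 0.0
finger_force: 4.6
```

```bash
python3 tab.py
```

```text
13.5 [0.5764 0.0113 0.1122] [179.5   0.  103. ] [ 2.8  1.9 10.2] 4.625219951849431
top [295.25 188.3 ] 60 label deg 41.0 res 0.2909743020492665h.py:21: RuntimeWarning: Mean of empty slice.
  ys,xs=np.nonzero(k);return np.array([xs.mean()+0.,ys.mean()+0.]),len(xs)
  ret = ret.dtype.type(ret / rcount)
```

Emit:
{"api": "step_arm", "payload": {"steps": [[[0.01,-0.28,0],4,-1],[[0.01,-0.28,0],4,-1],[[0.01,-0.28,0],4,-1],[[0.01,-0.28,0],4,-1],[[0.01,-0.28,0],4,-1],[[0.01,-0.28,0],4,-1],[[0.01,-0.28,0],4,-1]]}}

```text
clock: 14.3
ee_pos: [0.5572, 0.0111, 0.1121]
tool_rot: [3.133, -0.003, 1.308]
wrist_force: [3.6, 0.1, 8.4]
finger_gap: -0.002
finger_force: 4.7
```

```bash
python3 tab.py 2>/dev/null
```

```text
14.3 [0.5572 0.0111 0.1121] [179.5  -0.2  75. ] [3.6 0.1 8.4] 4.650957800913602
top [303.16666667 185.91666667] 60 label deg 16.0 res 0.36134610823575
```

Emit:
{"api": "step_arm", "payload": {"steps": [[[0.01,-0.28,0],4,-1],[[0.01,-0.28,0],4,-1],[[0.01,-0.28,0],4,-1],[[0.01,-0.28,0],4,-1],[[0,-0.07,0],1,-1],[[0,0,0],0,-1]]}}

```text
clock: 15.0
ee_pos: [0.5462, 0.0153, 0.1121]
tool_rot: [3.134, -0.004, 1.014]
wrist_force: [3.3, -1.2, 10.0]
finger_gap: 0.0
finger_force: 4.8
```

```bash
python3 tab.py 2>/dev/null
```

```text
15.0 [0.5462 0.0153 0.1121] [179.6  -0.2  58.1] [ 3.3 -1.2 10. ] 4.800832170294598
top [308.18333333 186.43333333] 60 label deg 0.5 res 0.15630646582967087
```

Emit:
{"api": "step_arm", "payload": {"steps": [[[0,0,-0.3],0,-1],[[0,0,-1],0,-1],[[0,0,-2],0,-1],[[0,0,0],-6.9,-1],[[0,0,0],-6.9,-1],[[0,0,0],-6.9,-1],[[0,0,0],0,-1]]}}

```text
clock: 15.8
ee_pos: [0.5411, 0.0156, 0.1422]
tool_rot: [-3.14, 0.0, 1.376]
wrist_force: [0.3, -0.7, 0.2]
finger_gap: 0.002
finger_force: 0.0
```

```bash
python3 to.py "W(p,(0,-.17,0))"; python3 tab.py 2>/dev/null
```

```text
t 15.8 pos [0.5411 0.0156 0.1422] yaw [-1.7988e+02  2.0000e-02  7.8810e+01] j6 1.79 F [ 0.3  -0.66  0.16] shift cm [-13.02   1.7   12.69]
15.8 [0.5411 0.0156 0.1422] [-179.9    0.    78.8] [ 0.3 -0.7  0.2] 0.0
top [308.16666667 186.31666667] 60 label deg 0.5 res 0.26468083550601773
side [317.05882353 202.94117647] 68 label deg -1.5000000000000002 res 0.653689486810993
```

Emit:
{"api": "step_arm", "payload": {"steps": [[[-4.3,0.6,0],0,-1],[[-4.3,0.6,0],0,-1],[[-4.3,0.5,0],0,-1],[[0,0,0],0,-1],[[0,0,4],0,-1],[[0,0,4],0,-1],[[0,0,2],0,-1],[[0,0,0],0,-1]]}}

```text
clock: 16.7
ee_pos: [0.5302, -0.1129, 0.0392]
tool_rot: [-3.134, -0.0, 1.375]
wrist_force: [-0.6, 0.1, -0.2]
finger_gap: -0.002
finger_force: 0.0
```

```bash
python3 to.py "W(p,(0,-.17,.0033))";python3 - <<'E'
from fit import *
b=capture("side");a=cv2.resize(b[180:360,200:380],None,fx=3.3,fy=3.3,interpolation=cv2.INTER_NEAREST)
cv2.imwrite("pics/z7.png",a)
E
```

```text
t 16.7 pos [ 0.5302 -0.1129  0.0392] yaw [-1.7955e+02 -3.0000e-02  7.8760e+01] j6 1.56 F [-0.62  0.05 -0.23] shift cm [-0.2   0.27  2.06]
```

View pics/z7.png

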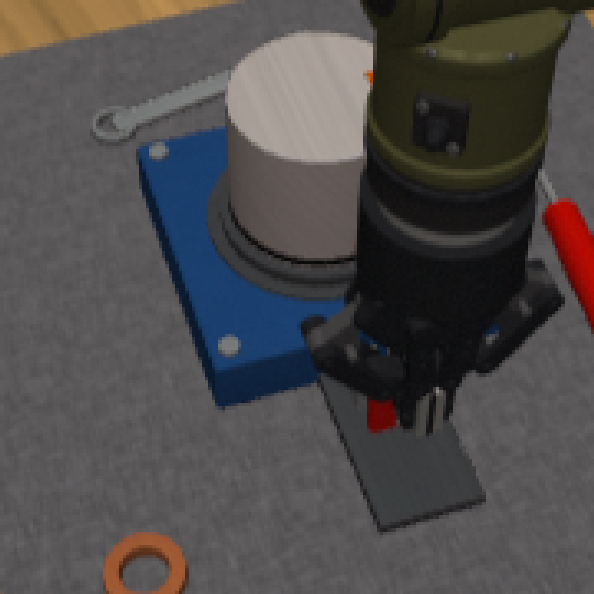

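```bash
python3 - <<'E'
from fit import *
for z in(.039,.06,.07,.08): print(z,proj("side",[.5302,-.1129,z]))
print(proj("side",W(p,(0,-.14,.066))),proj("side",W(p,(0,-.19,.01))))
E
```

```text
0.039 [[325.66245968 319.34628037]]
0.06 [[326.39038047 312.65644069]]
0.07 [[326.74709282 309.37813283]]
0.08 [[327.11056325 306.0377159 ]]
[[322.42593396 291.9708344 ]] [[331.32475919 333.87586428]]
```

Emit:
{"api": "step_arm", "payload": {"steps": [[[-0.2,0.3,0.5],0,-1],[[0,0,1],0,-1],[[0,0,0],0,-1]]}}

```text
clock: 17.05
ee_pos: [0.5364, -0.1168, 0.0273]
tool_rot: [-3.142, -0.0, 1.375]
wrist_force: [-0.9, -0.8, -0.3]
finger_gap: -0.0
finger_force: 0.0
```

Emit:
{"api": "step_arm", "payload": {"steps": [[[0,-0.5,0.8],0,-1],[[0.7,0,0],0,-1],[[0.7,0,0],0,-1],[[0,0,0],0,-1]]}}

```text
clock: 17.45
ee_pos: [0.5345, -0.1011, 0.0197]
tool_rot: [3.141, -0.0, 1.377]
wrist_force: [-0.6, 0.3, -0.5]
finger_gap: 0.001
finger_force: 0.0
```

Emit:
{"api": "step_arm", "payload": {"steps": [[[0.1,0,0],0,-1],[[0.1,0,0],0,-1],[[0,0,0],0,-1]]}}

```text
clock: 17.75
ee_pos: [0.5347, -0.1001, 0.0196]
tool_rot: [3.141, 0.0, 1.376]
wrist_force: [-0.0, -0.6, 0.2]
finger_gap: 0.0
finger_force: 0.0
```

Emit:
{"api": "step_arm", "payload": {"steps": [[[0.1,0,0],0,-1],[[0.1,0,0],0,-1],[[0,0,0],0,-1]]}}

```text
clock: 18.05
ee_pos: [0.535, -0.0982, 0.0195]
tool_rot: [-3.142, -0.0, 1.376]
wrist_force: [0.1, -0.0, 0.5]
finger_gap: -0.001
finger_force: 0.0
```

Emit:
{"api": "step_arm", "payload": {"steps": [[[0.1,0,0],0,-1],[[0.1,0,0],0,-1],[[0,0,0],0,-1]]}}

```text
clock: 18.35
ee_pos: [0.5353, -0.0961, 0.0195]
tool_rot: [-3.142, -0.0, 1.376]
wrist_force: [-0.9, 0.5, 0.4]
finger_gap: 0.001
finger_force: 0.0
```

Emit:
{"api": "step_arm", "payload": {"steps": [[[0.1,0,0],0,-1],[[0.1,0,0],0,-1],[[0,0,0],0,-1]]}}

```text
clock: 18.65
ee_pos: [0.5356, -0.0946, 0.0195]
tool_rot: [-3.142, 0.001, 1.376]
wrist_force: [-0.7, -2.8, 0.5]
finger_gap: -0.004
finger_force: 1.0
```

Emit:
{"api": "step_arm", "payload": {"steps": [[[0.1,0,0],0,-1],[[0.1,0,0],0,-1],[[0,0,0],0,-1]]}}

```text
clock: 18.95
ee_pos: [0.5361, -0.0923, 0.0195]
tool_rot: [-3.142, 0.0, 1.376]
wrist_force: [-0.1, -1.4, 0.1]
finger_gap: 0.003
finger_force: 0.9
```

Emit:
{"api": "step_arm", "payload": {"steps": [[[0.1,0,0],0,-1],[[0.1,0,0],0,-1],[[0,0,0],0,-1]]}}

```text
clock: 19.25
ee_pos: [0.5365, -0.0902, 0.0195]
tool_rot: [3.142, -0.0, 1.376]
wrist_force: [-2.0, -1.7, 0.1]
finger_gap: -0.002
finger_force: 0.8
```

Emit:
{"api": "step_arm", "payload": {"steps": [[[0.1,0,0],0,-1],[[0.1,0,0],0,-1],[[0.1,0,0],0,-1],[[0.1,0,0],0,-1],[[0,0,0],0,-1]]}}

```text
clock: 19.75
ee_pos: [0.5373, -0.0862, 0.0195]
tool_rot: [-3.142, -0.0, 1.376]
wrist_force: [-0.9, -1.0, -0.2]
finger_gap: -0.001
finger_force: 0.8
```

Emit:
{"api": "step_arm", "payload": {"steps": [[[0.1,0,0],0,-1],[[0.1,0,0],0,-1],[[0.1,0,0],0,-1],[[0.1,0,0],0,-1],[[0,0,0],0,-1]]}}

```text
clock: 20.25
ee_pos: [0.5381, -0.0823, 0.0195]
tool_rot: [-3.142, -0.0, 1.376]
wrist_force: [-0.2, -1.9, 0.1]
finger_gap: -0.001
finger_force: 0.8
```

Emit:
{"api": "step_arm", "payload": {"steps": [[[0.1,0,0],0,-1],[[0.1,0,0],0,-1],[[0.1,0,0],0,-1],[[0,0,0],0,-1]]}}

```text
clock: 20.65
ee_pos: [0.5386, -0.0793, 0.0195]
tool_rot: [-3.142, -0.0, 1.376]
wrist_force: [-0.4, -0.9, -0.3]
finger_gap: 0.003
finger_force: 0.8
```

Emit:
{"api": "step_arm", "payload": {"steps": [[[0.1,0,0],0,-1],[[0.1,0,0],0,-1],[[0,0,0],0,-1]]}}

```text
clock: 20.95
ee_pos: [0.539, -0.0774, 0.0195]
tool_rot: [-3.142, -0.0, 1.376]
wrist_force: [-0.3, -2.0, 0.6]
finger_gap: -0.005
finger_force: 0.8
```

Emit:
{"api": "step_arm", "payload": {"steps": [[[0.1,0,0],0,-1],[[0.05,0,0],0,-1],[[0,0,0],0,-1]]}}

```text
clock: 21.25
ee_pos: [0.5393, -0.076, 0.0195]
tool_rot: [3.142, -0.0, 1.376]
wrist_force: [-0.6, -2.6, 0.9]
finger_gap: -0.001
finger_force: 0.9
```

Emit:
{"api": "step_arm", "payload": {"steps": [[[0.1,0,0],0,-1],[[0,0,0],0,-1]]}}

```text
clock: 21.45
ee_pos: [0.5394, -0.0757, 0.0195]
tool_rot: [3.142, 0.001, 1.375]
wrist_force: [-1.1, -3.9, 1.4]
finger_gap: -0.002
finger_force: 2.1
```

Emit:
{"api": "step_arm", "payload": {"steps": [[[0.06,0,0],0,-1],[[0,0,0],0,-1]]}}

```text
clock: 21.65
ee_pos: [0.5394, -0.0757, 0.0195]
tool_rot: [-3.142, 0.002, 1.375]
wrist_force: [-0.1, -6.0, 0.9]
finger_gap: -0.002
finger_force: 2.9
```

Force is up and the plate no longer moves, so the bolt is on its stop. I'll back off, lift clear and verify.

Emit:
{"api": "step_arm", "payload": {"steps": [[[-1,0,0],0,-1],[[-3,0,0],0,-1],[[-4,0,-2],0,-1],[[0,0,-5],0,-1],[[0,0,-5],0,-1],[[-4,0,-3],0,-1],[[-4,0,0],0,-1],[[0,0,0],0,-1]]}}

```text
clock: 22.45
ee_pos: [0.5093, -0.2355, 0.1711]
tool_rot: [3.137, 0.001, 1.371]
wrist_force: [-0.1, 1.5, -0.1]
finger_gap: -0.004
finger_force: 0.0
```

```bash
python3 tab.py 2>/dev/null; python3 - <<'E'
from fit import *
a=capture("top")
r=cen(red(a),(335,205,372,240));print(r, [proj("top",W(p,(0,-.135-.0+t,.066)))[0].round(1) for t in(0,.02)])
b=capture("side");o=np.zeros((500,800,3),np.uint8)
A=cv2.resize(a[160:270,240:390],None,fx=2.6,fy=2.6,interpolation=0);B=cv2.resize(b[175:345,230:370],None,fx=2.6,fy=2.6,interpolation=0)
o[:A.shape[0],:A.shape[1]]=A;o[:B.shape[0],430:430+B.shape[1]]=B;cv2.imwrite("pics/z8.png",o)
E
```

```text
22.45 [ 0.5093 -0.2355  0.1711] [1.797e+02 1.000e-01 7.860e+01] [-0.1  1.5 -0.1] 0.0
top [308.21311475 186.36065574] 61 label deg 0.5 res 0.23484912783928777
side [317.35211268 203.36619718] 71 label deg -3.5 res 0.5719061715255047
(array([350.01785714, 220.39285714]), 56) [array([359. , 222.4]), array([350.6, 220.7])]
```

View pics/z8.png

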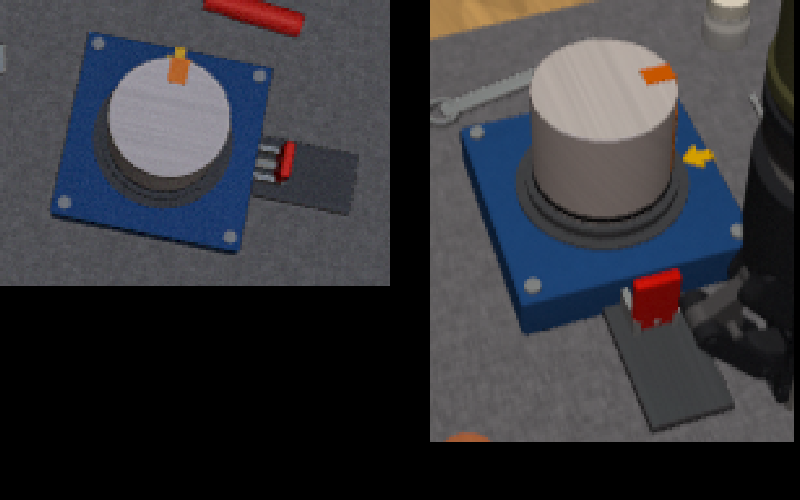

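The picture shows the tab in line with the arrow at (308,186). The plate has moved from (358,222) to (350,220), against (350.6,220.7) predicted for fully home. The arm is clear of everything.

```bash
python3 -c "from plant import *;print(finish_job())"
```

```text
the job is handed in; nothing more can be done
None
```

The job is handed in: the last pictures show the label over the yellow arrow (within 1° in the top view, about 3.5° in the rougher side view) and the red bolt on its stop. Wrist-force readings, taken only between moves, peaked near 11 N. The arm finished clear, at about 22 s of the 72 s. No verdict was returned.

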